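Put the pestle away in the thumb-latch caddy

TASK

Press the orange thumb latch of the caddy so that its sprung blue lid pops fully open, put the wooden pestle inside, then push the lid down until the latch snaps and keeps it shut. Feel for the latch and the lid and push them only as hard as they need, for a hard push cracks the plastic; leave the other things on the counter where they stand.

Things in the scene. Friction and masses are not known exactly. Their poses are not given: they have to be found in the camera images.
- cradle: Fixed wooden frame, 150 x 170 x 34 mm high, on the counter; origin centre of its underside; x from the latch side (-x) to the hinge side, y along the hinge. The white caddy, 110 (x) x 140 (y) mm, 4 mm walls, stands centred in it on packing of UNKNOWN thickness: caddy, lid and latch together are up to 8 mm lower or higher than the nominal heights told here. Any push above 30 N on it breaks it.
- thumb_spot (a point): Nominal point (true height within +-8 mm, feel for it) on top of the orange thumb pad where to press down; cradle frame x -99, z 63 mm. Pad 40 mm wide (y), x -110 to -70 mm, 6 mm thick, pivots at x -58, z 60 mm. About 4 N, 6 to 7 mm down frees the lid; 5 N, 11 mm down is a hard stop. Its hook with a steep ramp stands up to z 100 mm at x -71 to -57 mm, y +-18 mm.
- hinge_spot (a point): Nominal point (true height within +-8 mm) on the middle of the lid's hinge line, cradle frame x +57, z 83 mm; axes as the cradle's. The blue lid is a plate 6 mm thick, centred on the hinge height, 140 mm wide, reaching 112 mm from the hinge. Near its front edge about 10 N pushes it over the hook's ramp until it clicks under the hook; about 3 mm farther is a firm stop.
- mouth_spot (a point): Nominal centre (true height within +-8 mm) of the caddy's mouth at rim height, cradle frame x 0, z 80 mm. Inside it is 102 (x) x 132 (y) mm and 46 mm deep.
- lid (a joint): Angle of the lid about its hinge (rad): 0 = shut and latched (down to -0.05 while pressed against its stop), 1.8 = fully open (leaning 13 degrees back beyond upright); a weak spring (1 to 2 N at the front edge) drives it open whenever the latch does not hold it.
- latch (a joint): Angle of the latch rocker (rad): 0 = at rest (hook over the lid), 0.16 = lid freed, 0.28 = pad at its stop; springs back.
- pestle_mid (a point): Centre of the loose wooden pestle (60 g), lying on the counter along its own y axis; 94 mm long, a round 20 mm thick handle, 50 mm long, in the middle between two 25 mm square, 22 mm long rounded heads; this point lies 12.5 mm above its underside.
- dish: Small clear glass dish, rim diameter 84 mm, 32 mm high; origin at the centre of its underside. Bystander. It and the pestle may swap places.
- jug: Red plastic jug, diameter 114 mm, 175 mm high, handle on its +x side out to 96 mm; origin at the centre of its underside. Bystander.
- bowl_white: White ceramic bowl, diameter 140 mm, 58 mm high; origin at the centre of its underside. Bystander.
- bowl_blue: Blue ceramic bowl, diameter 130 mm, 55 mm high; origin at the centre of its underside. Bystander.
- jar: Amber glass jar with yellow cap, diameter 70 mm, 100 mm high; origin at the centre of its underside. Bystander.
- spoon: Dark wooden spoon, 220 mm long, lying along its x axis. Bystander.
There are look-alikes about, which are no part of the job. What is meant by the part that bears pestle_mid is not pink, turquoise or yellow, and is the smaller of those in its own colour.

How it is judged:
By the outcome, as a careful person would: the job done as asked, in the order asked, and still so for the second after the job is handed in, with the robot touching nothing.
It also fails if it takes over 72 s, if anything falls off the work surface, if the arm or the gripper's body presses on something with over 40 N, if the wrist force passes 120 N, or if a joint passes its speed limit or range.

ROBOT

A 6-joint arm with a two-finger parallel gripper is mounted at the origin on the work surface. World frame = base frame: x ahead of the robot, y to its left, z up, the work surface at z = 0. Lengths are in m, angles in rad, forces in N, time in s.
With the tool pointing down it reaches from about 0.35 to 0.875 m from the base axis. Payload 15.5 kg.
Tool frame: the origin (TCP) lies at the very end of the fingers, on their centre line; the grasp point (between the pads) lies 19 mm behind it (manip.grasp_offset is the z of the grasp point in the tool frame, in m); z points along the fingers, y is the direction in which the jaws open and shut (so a half turn about z gives the same grasp; the last joint's range is limited). The gripper opens to 85 mm and grips with 20 to 120 N. Pads are 22 mm wide; open, the fingers measure 114 mm over their backs; the gripper's body (76 mm by 85 mm) begins 54 mm behind the grasp point. The pads swing forward as they close: fully open they stand 13 mm farther back than shut.
Start: joints at [1.018, 0.494, 1.345, -0, 1.302, -0.096], TCP at [0.276, 0.561, 0.231] pointing down, gripper open.
Joint ranges: [-2.91, 2.91], [-0.82, 2.16], [0.22, 2.67], [-1.22, 4.37], [0.12, 2.79], [-3.08, 3.08]. Speed limits (rad/s): [1.89, 1.89, 2.57, 3.01, 3.01, 3.01].

INTERFACE

Orientations are given as a unit quaternion [x, y, z, w].
In Python, from plant import manip gives the robot as it stands.
- The arm moves only by the shell command python3 -m inch 'ROWS'. ROWS is JSON, a list that holds one entry, the list of rows, each a list of 5 numbers: the shift along the world's x, y, z in mm, then the turn about the world's z in degrees, then the gripper command: -1 is fully open, 1 is shut, values between are in proportion. In form: [[[x, y, z, turn, jaw], ...]]. A call has 1 to 20 rows; each row is the pose to reach, as a shift and turn from the pose measured when the call began; what a row does not reach only later rows make up. A row lasts 1/8 s, in which the tool goes at most 62.5 mm and 10.7 degrees, less where a joint would pass 70% of its speed; a pose out of reach is approached as far as the arm can. A call with a gripper value outside its range is refused whole. The fingers move at their own pace and stop on an object; the grip force is fixed at half the most. Time passes only in rows, so rows that repeat a pose let the fingers close. It gives the time, the measured TCP pose, the force and the opening at its end, in the units of the state.
- manip.read_state(): the state, without advancing time (a new reading comes with each control period).
- manip.read_camera(name): name is "scene" or "top"; returns the picture (480x640x3 uint8, blue, green, red); there is no depth.
- manip.camera_info(name): a dict with "fovy" (degrees; the focal length in pixels is half the picture's height over the tangent of half this angle, whatever the lens; pixels are square), "cx", "cy" (the principal point, pixels), "k1" (the pictures are not rectified: a ray, as slopes to the right and down, at radius r is drawn at 1 + k1 r^2 times it, then the intrinsics apply), "cam_to_world" (4x4, takes a point from camera to world coordinates). Camera axes: x right, y down, z forward; pixel columns grow to the right and rows downward; lengths in m; the calibration is good to about 2 mm. A picture is of the moment at which its call begins. camera_info takes no time and is no camera call.
- manip.close_job(): hands the job in, once; it reports no verdict.
Trained networks look in the newest picture that a camera, given by its name, has taken for a name from the list of things; names that differ only in an ending like _2 or _b are one class to them, and where a whole thing is asked for, a point or a joint stands for the part that bears it (a point fixed in the world has none). Each returns a list of dicts, best first, with "score" (0 to 1); they miss things now and then, are a little off and sometimes report something else, mostly with a low value. They report only what shows in the picture. A call takes as long as a camera call. They do not tell look-alikes from the thing itself.
- manip.silhouettes(camera, name): "pixels" (480x640 bool, what is visible of it) and "bbox" ([left, top, right, bottom] in pixels, round what is visible of it).
- manip.landmark_of(camera, name): "position" ([column, row] in pixels: a listed point, or the origin of a listed thing).
The state is a dict: "t": time; "joint_pos": joint angles; "qvel": joint speeds; "effort": joint torques, N m; "ee_pos": TCP position; "tool_rot": TCP orientation; "wrist_force": force on the tool from outside, world axes, zero at the start; "ft_torque": the same for the moment, N m; "finger_gap": finger opening in m.
Only numpy, scipy, OpenCV 4.12 (cv2) and the standard library are available. Lean on these libraries where they do the work, as an engineer would, in place of code of your own. Each camera call takes 0.05 s, during which the arm holds its last target. There are 200 camera calls.

## Working session

There is one attempt and no reset: what is moved stays moved. The work goes in short steps, Python scripts to look and compute and a shell command to move; the robot and the scene stay as the last step left them, time stands still between calls to the robot, and variables do not carry over. Pictures are saved under pics/ and viewed, about 8 in all and at most 12, crops included, and the job is handed in when it is done.

```bash
ls; mkdir -p pics; cat > h.py <<'E'
import numpy as np, cv2
from plant import manip
def K(name):
    i=manip.camera_info(name); f=240/np.tan(np.radians(i["fovy"])/2); return i,f
def ray(name,p):
    i,f=K(name); d=np.array([(p[0]-i["cx"])/f,(p[1]-i["cy"])/f]); u=d.copy()
    for _ in range(20): u=d/(1+i["k1"]*(u@u))
    T=np.array(i["cam_to_world"]); return T[:3,3],T[:3,:3]@np.array([u[0],u[1],1])
def at(name,p,z):
    o,d=ray(name,p); return o+d*(z-o[2])/d[2]
def proj(name,P):
    i,f=K(name); T=np.array(i["cam_to_world"]); c=T[:3,:3].T@(np.array(P)-T[:3,3]); u=c[:2]/c[2]; u=u*(1+i["k1"]*(u@u)); return u*f+[i["cx"],i["cy"]]
def tri(a,b):
    (o1,d1),(o2,d2)=a,b; A=np.c_[d1,-d2]; s=np.linalg.lstsq(A,o2-o1,rcond=None)[0]; p,q=o1+s[0]*d1,o2+s[1]*d2; return (p+q)/2,np.linalg.norm(p-q)
E
python3 - <<'E'
from h import *
np.set_printoptions(precision=3,suppress=True)
for c in ("scene","top"):
    cv2.imwrite(f"pics/{c}0.png",manip.read_camera(c)); print(c,manip.camera_info(c))
    for n in ["cradle","thumb_spot","hinge_spot","mouth_spot","pestle_mid","dish","jug","bowl_white","bowl_blue","jar","spoon"]:
        print(n,[(np.round(r["position"],1).tolist(),round(r["score"],2)) for r in manip.landmark_of(c,n)])
print(manip.read_state())
E
```

```text
pics
scene {'fovy': 54.640246906590804, 'cx': 326.1361326045647, 'cy': 232.58260463028458, 'k1': -0.12394972843574241, 'cam_to_world': array([[ 0.289,  0.55 , -0.783,  1.348],
       [ 0.957, -0.175,  0.23 , -0.232],
       [-0.011, -0.816, -0.577,  0.692],
       [ 0.   ,  0.   ,  0.   ,  1.   ]])}
cradle [([329.3, 269.3], 0.68)]
thumb_spot [([304.3, 225.0], 0.75)]
hinge_spot [([335.4, 251.4], 0.69)]
mouth_spot [([322.7, 240.3], 0.77)]
pestle_mid [([140.7, 266.8], 0.86), ([232.3, 306.0], 0.78), ([189.3, 206.5], 0.75), ([207.3, 266.5], 0.71), ([244.1, 232.0], 0.57)]
dish [([425.8, 237.7], 0.82)]
jug [([496.6, 260.3], 0.75)]
bowl_white [([134.3, 329.7], 0.66)]
bowl_blue [([461.8, 188.4], 0.77)]
jar [([391.8, 337.1], 0.78)]
spoon [([154.2, 234.4], 0.82), ([208.6, 266.7], 0.46)]
top {'fovy': 44.946638551602426, 'cx': 327.231848914731, 'cy': 241.9580745679738, 'k1': 0.05157503216939484, 'cam_to_world': array([[-0.004, -0.993,  0.115,  0.334],
       [-1.   ,  0.004, -0.004,  0.01 ],
       [ 0.004, -0.115, -0.993,  1.427],
       [ 0.   ,  0.   ,  0.   ,  1.   ]])}
cradle [([330.0, 224.7
[... 180 characters left out ...]
502.2, 273.0], 0.72), ([437.5, 255.3], 0.55), ([127.9, 315.0], 0.52)]
dish [([211.5, 239.5], 0.95)]
jug [([167.0, 184.4], 0.96)]
bowl_white [([498.4, 196.2], 0.89)]
bowl_blue [([125.3, 316.5], 0.69)]
jar [([303.8, 132.2], 0.79)]
spoon [([490.7, 331.4], 0.63)]
{'t': 1.2, 'joint_pos': array([ 1.018,  0.494,  1.346, -0.   ,  1.302, -0.096]), 'qvel': array([ 0.001, -0.   , -0.001, -0.001,  0.   , -0.001]), 'effort': array([ -0.001, -88.205, -38.425,  -0.   ,   0.001,   0.   ]), 'ee_pos': array([0.276, 0.561, 0.231]), 'tool_rot': array([ 0.226,  0.974, -0.   ,  0.   ]), 'wrist_force': array([ 0.408, -0.226,  0.683]), 'ft_torque': array([ 0.033, -0.089,  0.013]), 'finger_gap': 0.08532695494394539}
```

View pics/scene0.png

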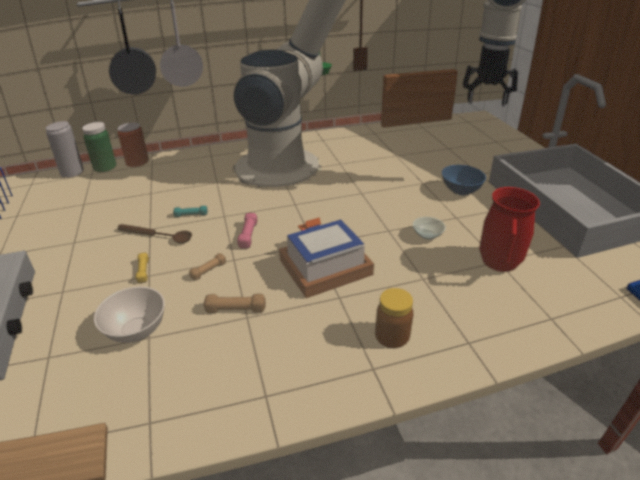

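View pics/top0.png

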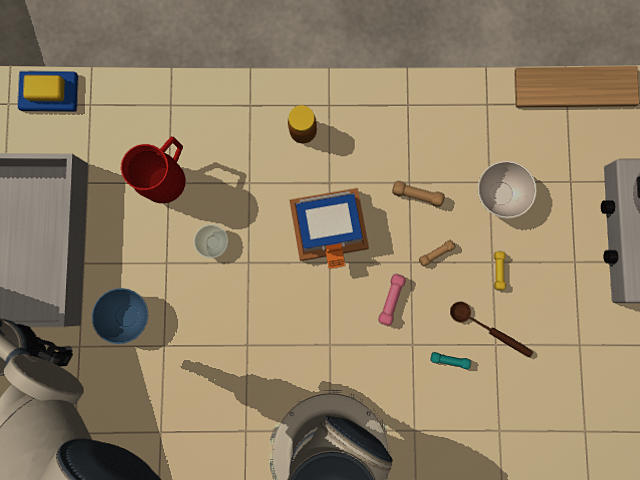

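The top view shows the caddy at about (330,223) with its orange pad at (335,258) toward the robot. The smaller brown pestle is at (437,253) in top and (208,266) in scene; the larger brown look-alike is at (418,194). Next I'll measure these.

```bash
python3 - <<'E'
from h import *
np.set_printoptions(precision=4,suppress=True)
def rect(c,n,z,near=None):
    for r in manip.silhouettes(c,n):
        m=r["pixels"].astype(np.uint8); b=r["bbox"]
        ys,xs=np.nonzero(m)
        P=np.array([at(c,(x,y),z)[:2] for x,y in zip(xs,ys)])
        (cx,cy),(w,h),a=cv2.minAreaRect((P*1000).astype(np.float32))
        print(c,n,"z",z,round(r["score"],2),"bbox",b,"c",round(cx,1),round(cy,1),"wh",round(w,1),round(h,1),"ang",round(a,2),"mean",P.mean(0)*1000)
rect("top","cradle",.034); rect("top","lid",.086); rect("top","latch",.063); rect("top","pestle_mid",.0125)
rect("scene","pestle_mid",.0125)
for n,z,pt,ps in [("thumb",.063,(335.2,260.7),(304.3,225.0)),("hinge",.083,(320,198.9),(335.4,251.4)),("mouth",.08,(329.8,219),(322.7,240.3)),("cradle",0,(330,224.7),(329.3,269.3)),("pestle",.0125,(437.5,255.3),(207.3,266.5)),("dish",0,(211.5,239.5),(425.8,237.7))]:
    print(n,at("top",pt,z)*1000,at("scene",ps,z)*1000,*tri(ray("top",pt),ray("scene",ps)))
im=cv2.imread("pics/top0.png")[160:300,260:400]
im2=cv2.imread("pics/scene0.png")[200:300,265:385]
o=np.zeros((560,800,3),np.uint8); a=cv2.resize(im,(400,400),interpolation=cv2.INTER_CUBIC); b=cv2.resize(im2,(400,333),interpolation=cv2.INTER_CUBIC)
o[:400,:400]=a;o[:333,400:]=b; cv2.imwrite("pics/z0.png",o[:400])
E
```

```text
top cradle z 0.034 0.62 bbox [479.7, 162.0, 533.1, 218.9] c 624.8 -433.8 wh 137.7 135.1 ang 43.29 mean [ 623.3768 -433.1169]
top lid z 0.086 0.81 bbox [296.9, 196.0, 363.0, 251.5] c 539.5 0.3 wh 111.3 143.7 ang 9.31 mean [538.8687   0.9344]
top latch z 0.063 0.68 bbox [325.2, 243.5, 344.3, 267.3] c 459.4 -12.4 wh 54.5 38.4 ang 13.59 mean [459.3811 -13.0015]Traceback (most recent call last):
  File "<stdin>", line 10, in <module>
  File "<stdin>", line 7, in rect
  File "h.py", line 10, in at
    o,d=ray(name,p); return o+d*(z-o[2])/d[2]
        ~~~^^^^^^^^
  File "h.py", line 6, in ray
    i,f=K(name); d=np.array([(p[0]-i["cx"])/f,(p[1]-i["cy"])/f]); u=d.copy()
        ~^^^^^^
  File "h.py", line 4, in K
    i=manip.camera_info(name); f=240/np.tan(np.radians(i["fovy"])/2); return i,f
ValueError: time passes only in moves, steps and waits
```

```bash
python3 - <<'E'
s=open('h.py').read()
s=s.replace("def K(name):\n","_c={}\ndef K(name):\n    if name not in _c: _c[name]=_K(name)\n    return _c[name]\ndef _K(name):\n")
open('h.py','w').write(s)
E
python3 - <<'E'
from h import *
np.set_printoptions(precision=4,suppress=True)
print(manip.read_state()["t"])
def rect(c,n,z):
    for r in manip.silhouettes(c,n):
        m=r["pixels"].astype(np.uint8); b=r["bbox"]
        ys,xs=np.nonzero(m)
        P=np.array([at(c,(x,y),z)[:2] for x,y in zip(xs,ys)])
        (cx,cy),(w,h),a=cv2.minAreaRect((P*1000).astype(np.float32))
        print(c,n,"z",z,round(r["score"],2),"bbox",b,"c",round(cx,1),round(cy,1),"wh",round(w,1),round(h,1),"ang",round(a,2),"mean",P.mean(0)*1000)
rect("top","pestle_mid",.0125)
rect("scene","pestle_mid",.0125)
for n,z,pt,ps in [("thumb",.063,(335.2,260.7),(304.3,225.0)),("hinge",.083,(320,198.9),(335.4,251.4)),("mouth",.08,(329.8,219),(322.7,240.3)),("cradle",0,(330,224.7),(329.3,269.3)),("pestle",.0125,(437.5,255.3),(207.3,266.5)),("dish",0,(211.5,239.5),(425.8,237.7))]:
    print(n,at("top",pt,z)*1000,at("scene",ps,z)*1000,*tri(ray("top",pt),ray("scene",ps)))
# cradle brown via colour
im=cv2.imread("pics/top0.png")
im=cv2.imread("pics/top0.png")[160:300,260:400]
im2=cv2.imread("pics/scene0.png")[200:300,265:385]
o=np.zeros((400,800,3),np.uint8)
o[:400,:400]=cv2.resize(im,(400,400),interpolation=cv2.INTER_CUBIC);o[:333,400:]=cv2.resize(im2,(400,333),interpolation=cv2.INTER_CUBIC)
cv2.imwrite("pics/z0.png",o)
E
```

```text
1.35
top pestle_mid z 0.0125 0.93 bbox [392.3, 183.6, 445.7, 208.1] c 618.4 -220.5 wh 130.3 36.9 ang 74.0 mean [ 618.5019 -221.3891]
top pestle_mid z 0.0125 0.69 bbox [421.0, 240.8, 454.8, 267.7] c 470.7 -263.4 wh 26.2 96.5 ang 28.95 mean [ 470.423  -261.4119]
top pestle_mid z 0.0125 0.66 bbox [492.3, 250.3, 505.8, 291.1] c 427.6 -413.7 wh 29.0 92.9 ang 87.86 mean [ 427.8695 -414.2075]
top pestle_mid z 0.0125 0.62 bbox [430.8, 351.3, 470.9, 369.0] c 212.4 -287.8 wh 95.5 24.9 ang 79.18 mean [ 211.9997 -287.7311]
scene pestle_mid z 0.0125 0.86 bbox [202.7, 294.2, 265.6, 311.4] c 612.6 -220.8 wh 132.5 54.6 ang 73.24 mean [ 613.1282 -220.0935]
scene pestle_mid z 0.0125 0.84 bbox [237.9, 215.3, 255.7, 249.3] c 352.2 -151.3 wh 35.1 148.1 ang 71.34 mean [ 354.6898 -152.1436]
scene pestle_mid z 0.0125 0.79 bbox [172.4, 204.4, 205.6, 216.9] c 212.6 -290.6 wh 98.3 53.8 ang 80.05 mean [ 211.6834 -289.1037]
scene pestle_mid z 0.0125 0.74 bbox [134.7, 253.9, 149.1, 283.2] c 428.8 -416.2 wh 26.9 114.3 ang 87.23 mean [ 432.393  -415.8782]
scene pestle_mid z 0.0125 0.65 bbox [282.2, 217.3, 378.3, 29
[... 167 characters left out ...]
83 mean [ 474.715  -267.5747]
thumb [447.1889 -14.4996  63.    ] [448.5737 -22.9369  63.    ] [ 0.4465 -0.0184  0.0609] 0.007906702163566258
hinge [591.4463  20.79    83.    ] [594.833    8.7289  83.    ] [0.5908 0.0157 0.0789] 0.010734893707121706
mouth [544.0383  -2.0692  80.    ] [543.9571  -4.7249  80.    ] [ 0.5438 -0.0033  0.0796] 0.0025899982807587457
cradle [542.1768  -3.1936   0.    ] [552.7454   7.3861   0.    ] [ 0.5447  0.003  -0.0057] 0.012993926798165988
pestle [ 463.7629 -265.6117   12.5   ] [ 473.0327 -264.6225   12.5   ] [ 0.4644 -0.2659  0.0061] 0.0019333698241997292
dish [506.1826 289.8049   0.    ] [507.7656 278.1073   0.    ] [ 0.5046  0.2857 -0.003 ] 0.00999000116035841
```

View pics/z0.png

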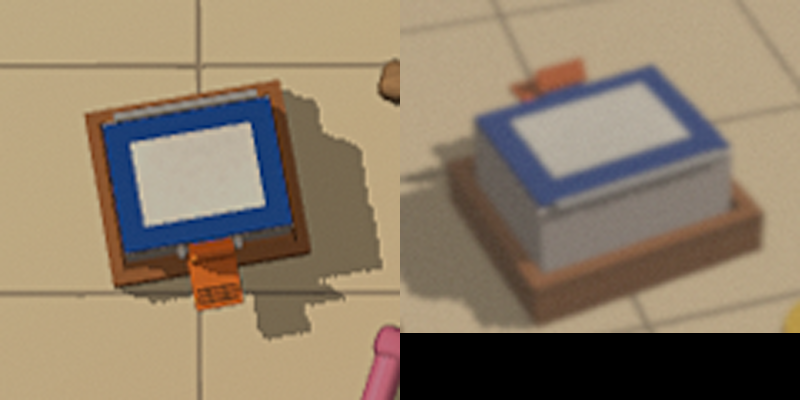

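The crops show the caddy squared with its cradle, turned about 9.5° with the pad toward −x, which agrees with the fits. My estimates are cradle centre ≈ (541, 0) mm, thumb point ≈ (443, −17), and pestle ≈ (468, −265) with its axis at about 119°. First move: go above the thumb pad with the gripper shut and the jaw axis along the cradle's y.

```bash
python3 -m inch '[[[40,-140,0,10,1],[80,-280,0,20,1],[120,-420,0,30,1],[150,-520,0,35.5,1],[167,-578,0,35.5,1],[167,-578,0,35.5,1],[167,-578,0,35.5,1],[167,-578,0,35.5,1],[167,-578,0,35.5,1],[167,-578,0,35.5,1],[167,-578,-60,35.5,1],[167,-578,-110,35.5,1],[167,-578,-130,35.5,1],[167,-578,-130,35.5,1],[167,-578,-130,35.5,1]]]'; ls
```

```text
t: 3.32
ee_pos: [0.4432, -0.0172, 0.1021]
tool_rot: [-0.081, 0.997, -0.0, 0.001]
wrist_force: [0.7, -0.9, -0.3]
finger_gap: 0.0002
h.py
pics
```

```bash
python3 -m inch '[[[0,0,-20,0,1],[0,0,-25,0,1],[0,0,-27,0,1],[0,0,-29,0,1],[0,0,-31,0,1],[0,0,-31,0,1]]]'; python3 -m inch '[[[0,0,-2,0,1],[0,0,-4,0,1],[0,0,-4,0,1]]]'
```

```text
t: 4.08
ee_pos: [0.4433, -0.0171, 0.0712]
tool_rot: [-0.081, 0.997, -0.0, 0.001]
wrist_force: [-0.3, -0.2, 0.2]
finger_gap: -0.0001
t: 4.45
ee_pos: [0.4432, -0.0171, 0.067]
tool_rot: [-0.081, 0.997, -0.0, 0.0]
wrist_force: [-0.1, 0.8, 0.3]
finger_gap: 0.0003
```

```bash
python3 -m inch '[[[0,0,-2,0,1],[0,0,-4,0,1],[0,0,-4,0,1]]]'
```

```text
t: 4.82
ee_pos: [0.4431, -0.0171, 0.0629]
tool_rot: [-0.081, 0.997, -0.0, 0.0]
wrist_force: [0.7, -0.9, 0.4]
finger_gap: -0.0003
```

```bash
python3 -m inch '[[[0,0,-2,0,1],[0,0,-3,0,1],[0,0,-3,0,1]]]'
```

```text
t: 5.2
ee_pos: [0.443, -0.0171, 0.0598]
tool_rot: [-0.081, 0.997, -0.0, 0.0]
wrist_force: [0.2, 0.1, -0.3]
finger_gap: -0.0001
```

```bash
python3 -m inch '[[[0,0,-2,0,1],[0,0,-3,0,1],[0,0,-3,0,1]]]'
```

```text
t: 5.58
ee_pos: [0.443, -0.0171, 0.0567]
tool_rot: [-0.081, 0.997, -0.0, 0.0]
wrist_force: [-0.7, -0.5, 2.8]
finger_gap: -0.0
```

```bash
python3 -m inch '[[[0,0,-1,0,1],[0,0,-2,0,1],[0,0,-2,0,1]]]'
```

```text
t: 5.95
ee_pos: [0.443, -0.0171, 0.0547]
tool_rot: [-0.081, 0.997, -0.0, 0.0]
wrist_force: [-1.2, -1.0, 2.4]
finger_gap: 0.0002
```

```bash
python3 -m inch '[[[0,0,-1,0,1],[0,0,-2,0,1],[0,0,-2,0,1]]]'
```

```text
t: 6.32
ee_pos: [0.4431, -0.0171, 0.0526]
tool_rot: [-0.081, 0.997, -0.0, 0.0]
wrist_force: [-1.0, -0.4, 4.1]
finger_gap: -0.0001
```

```bash
python3 -m inch '[[[0,0,-1,0,1],[0,0,-1.5,0,1],[0,0,-1.5,0,1]]]'; python3 -c "
from h import *
r=manip.read_camera('top'); s=manip.read_camera('scene')
o=np.zeros((400,800,3),np.uint8)
o[:400,:400]=cv2.resize(r[160:300,260:400],(400,400));o[:400,400:]=cv2.resize(s[160:300,260:400],(400,400))
cv2.imwrite('pics/z1.png',o)"
```

```text
t: 6.7
ee_pos: [0.4433, -0.0171, 0.0511]
tool_rot: [-0.081, 0.997, -0.0, 0.0]
wrist_force: [-0.1, 0.2, 5.0]
finger_gap: 0.0001
```

View pics/z1.png

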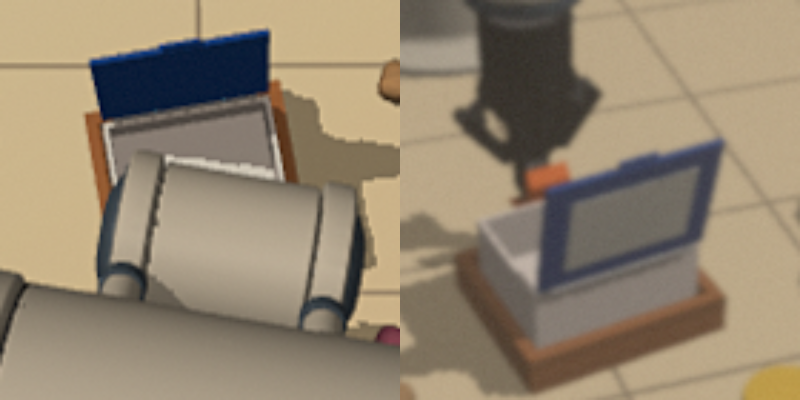

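The lid has popped fully open, seen in both views, with 5 N on the pad. Contact was near z = 58, so the caddy sits about 5 mm low. Next I'll retreat and go to the pestle.

```bash
python3 -m inch '[[[0,0,10,0,1],[0,0,60,0,1],[0,0,110,0,1],[5,-60,110,-10,0],[10,-120,110,-20,-1],[16,-180,110,-30,-1],[22,-230,110,-40,-1],[26,-247,110,-50,-1],[26,-247,110,-60,-1],[26,-247,80,-70.3,-1],[26,-247,50,-70.3,-1],[26,-247,50,-70.3,-1],[26,-247,50,-70.3,-1]]]'
python3 -c "
from h import *
r=manip.read_camera('top'); s=manip.read_camera('scene')
for c in ('top','scene'):
  for l in manip.silhouettes(c,'pestle_mid'):
    ys,xs=np.nonzero(l['pixels']); print(c,l['score'],l['bbox'],at(c,(xs.mean(),ys.mean()),.0125))
st=manip.read_state(); print(st['ee_pos'],proj('top',st['ee_pos']),proj('scene',st['ee_pos']))
o=np.zeros((400,800,3),np.uint8)
o[:400,:400]=cv2.resize(r[160:300,370:510],(400,400));o[:400,400:]=cv2.resize(s[190:330,140:280],(400,400))
cv2.imwrite('pics/z2.png',o)"
```

```text
t: 8.43
ee_pos: [0.4695, -0.2643, 0.1023]
tool_rot: [0.507, 0.862, -0.0, 0.001]
wrist_force: [1.3, 0.0, 0.3]
finger_gap: 0.0855
top 0.68 [392.7, 180.6, 448.2, 205.7] [ 0.61845284 -0.22205293  0.0125    ]
top 0.45 [288.4, 109.1, 319.4, 144.3] [0.79592518 0.06578597 0.0125    ]
scene 0.91 [202.0, 293.3, 267.8, 313.3] [ 0.61310453 -0.22066965  0.0125    ]
scene 0.88 [237.4, 214.7, 256.6, 249.5] [ 0.35363546 -0.15171961  0.0125    ]
scene 0.81 [136.3, 251.8, 148.4, 285.2] [ 0.43121235 -0.41614766  0.0125    ]
scene 0.72 [189.1, 251.6, 226.9, 281.1] [ 0.47282574 -0.26595135  0.0125    ]
[ 0.46969267 -0.26441699  0.10221721] [444.44984031 249.13020668] [200.82758614 234.25886258]
```

View pics/z2.png

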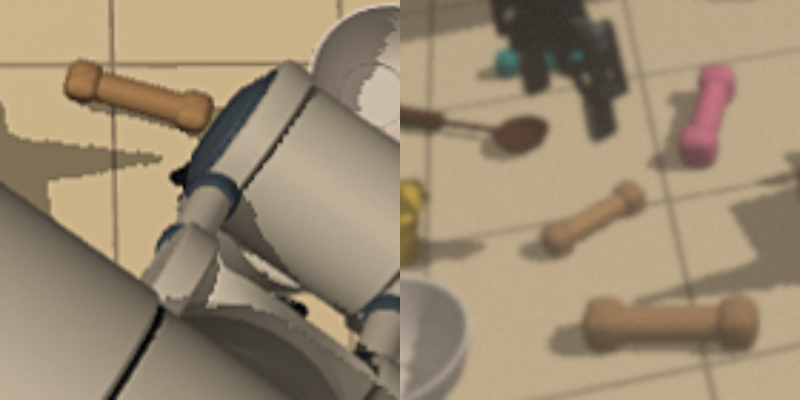

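Pestle at scene (208,266) and the gripper squarely above it, so I'll descend and grip.

```bash
python3 -m inch '[[[0,-1,-50,0,-1],[0,-1,-90,0,-1],[0,-1,-100,0,-1],[0,-1,-100,0,-1],[0,-1,-100,0,0.8],[0,-1,-100,0,1],[0,-1,-100,0,1],[0,-1,-100,0,1],[0,-1,-100,0,1],[0,-1,-100,0,1],[0,-1,-100,0,1]]]'
```

```text
t: 10.0
ee_pos: [0.4699, -0.2655, 0.0029]
tool_rot: [0.507, 0.862, -0.0, 0.001]
wrist_force: [-1.5, 1.3, 12.4]
finger_gap: 0.0176
```

```bash
python3 -m inch '[[[0,0,2,0,1],[0,0,10,0,1],[0,0,30,0,1],[0,0,60,0,1],[0,0,100,0,1],[0,0,140,0,1],[0,0,147,0,1],[0,0,147,0,1],[0,0,147,0,1]]]'
python3 -c "
from h import *
s=manip.read_camera('scene')
st=manip.read_state(); print(st['ee_pos'],proj('scene',st['ee_pos']),st['wrist_force'])
u,v=proj('scene',st['ee_pos']).astype(int)
o=np.zeros((400,800,3),np.uint8)
o[:,:400]=cv2.resize(s[v-50:v+50,u-50:u+50],(400,400),interpolation=2)
o[:,400:]=cv2.resize(s[140:300,240:400],(400,400),interpolation=2)
cv2.imwrite('pics/z3.png',o)"
```

```text
t: 11.12
ee_pos: [0.4693, -0.2652, 0.1488]
tool_rot: [0.507, 0.862, -0.0, 0.0]
wrist_force: [0.8, -0.3, -0.0]
finger_gap: 0.0179
[ 0.46933978 -0.26515587  0.14875088] [196.94252327 216.69876025] [0.22246801 0.19183645 0.00559924]
```

View pics/z3.png

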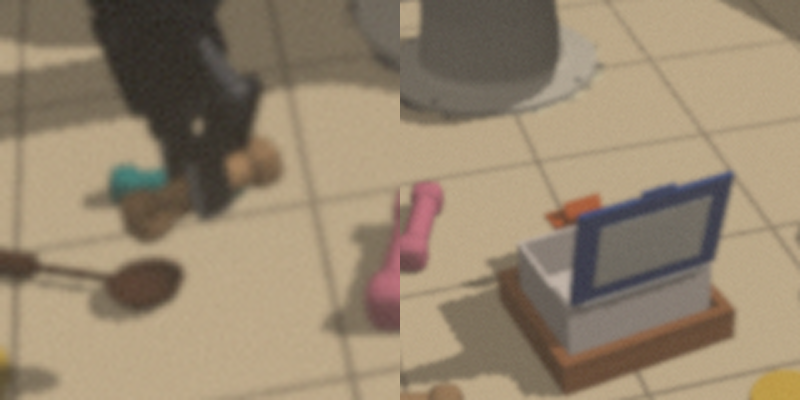

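The pestle is held near its middle and level (crop heads at (150,215) and (262,160)), and the lid stands fully open. I'll carry it over the mouth, lay it along the cradle's y, and lower it.

```bash
python3 -m inch '[[[15,60,0,-5,1],[30,120,0,-10,1],[46,180,0,-15,1],[62,230,0,-19.7,1],[72,258,0,-19.7,1],[72,264,0,-19.7,1],[72,264,0,-19.7,1],[72,264,0,-19.7,1],[72,264,-40,-19.7,1],[72,264,-80,-19.7,1],[72,264,-100,-19.7,1],[72,264,-105,-19.7,1],[72,264,-105,-19.7,1]]]'
python3 -m inch '[[[0,0,-3,0,1],[0,0,-6,0,1],[0,0,-6,0,1]]]'
```

```text
t: 12.8
ee_pos: [0.5415, -0.0017, 0.0441]
tool_rot: [0.647, 0.762, -0.0, 0.0]
wrist_force: [-0.2, 0.1, -0.4]
finger_gap: 0.0177
t: 13.18
ee_pos: [0.5415, -0.0017, 0.0382]
tool_rot: [0.647, 0.762, -0.0, 0.0]
wrist_force: [-0.0, -0.5, -0.7]
finger_gap: 0.0178
```

```bash
python3 -m inch '[[[0,0,-2,0,1],[0,0,-2,0,1]]]'; python3 -m inch '[[[0,0,-2,0,1],[0,0,-2,0,1]]]'
```

```text
t: 13.42
ee_pos: [0.5414, -0.0017, 0.0361]
tool_rot: [0.647, 0.762, -0.0, 0.0]
wrist_force: [0.3, -0.8, -0.8]
finger_gap: 0.0176
t: 13.68
ee_pos: [0.5413, -0.0016, 0.0339]
tool_rot: [0.647, 0.762, -0.0, 0.0]
wrist_force: [1.5, -0.6, -1.3]
finger_gap: 0.018
```

```bash
python3 -m inch '[[[0,0,-1,0,1],[0,0,-1,0,0.3],[0,0,-1,0,0.06],[0,0,-1,0,0.06],[0,0,-1,0,0.06],[0,0,-1,0,0.06],[0,0,40,0,0.06],[0,0,90,0,0.06],[0,0,120,0,0.06],[0,0,120,0,0.06],[0,0,120,0,0.06]]]'
python3 -c "
from h import *
s=manip.read_camera('scene');t=manip.read_camera('top')
o=np.zeros((400,800,3),np.uint8)
o[:,:400]=cv2.resize(t[160:280,270:390],(400,400),interpolation=2)
o[:,400:]=cv2.resize(s[160:320,240:400],(400,400),interpolation=2)
cv2.imwrite('pics/z4.png',o)"
```

```text
t: 15.05
ee_pos: [0.5413, -0.0016, 0.1535]
tool_rot: [0.647, 0.762, -0.0, 0.0]
wrist_force: [0.2, -0.2, 0.2]
finger_gap: 0.0402
```

View pics/z4.png

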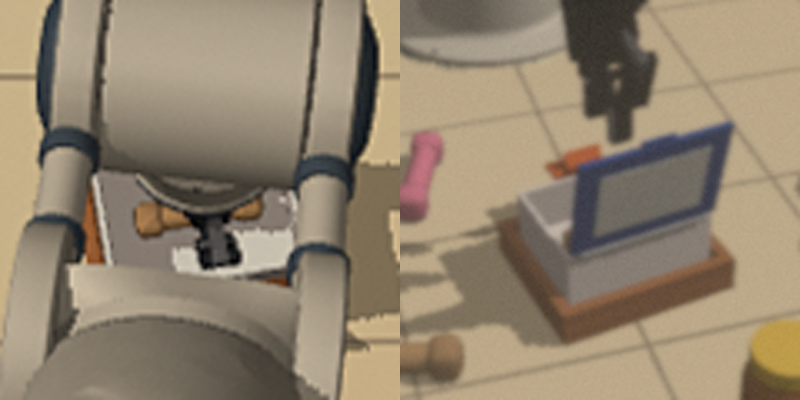

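The pestle lies inside along y (top crop (200,215)) and the lid is still open. Next I'll shut the fingers, rise over the lid and come down behind it.

```bash
python3 -m inch '[[[0,0,40,0,0.5],[0,0,75,10,1],[20,4,75,20,1],[60,10,75,30,1],[95,16,75,40,1],[110,19,75,50,1],[110,19,75,60,1],[110,19,75,70,1],[110,19,75,80,1],[110,19,75,90,1],[110,19,75,90,1],[110,19,45,90,1],[110,19,13,90,1],[110,19,13,90,1],[110,19,13,90,1]]]'
python3 -c "
from h import *
s=manip.read_camera('scene')
cv2.imwrite('pics/z5.png',cv2.resize(s[130:310,240:420],(540,540),interpolation=2))"
```

```text
t: 17.02
ee_pos: [0.6514, 0.0174, 0.1668]
tool_rot: [-0.08, 0.997, -0.001, 0.001]
wrist_force: [0.6, 0.0, 0.7]
finger_gap: -0.0002
```

View pics/z5.png

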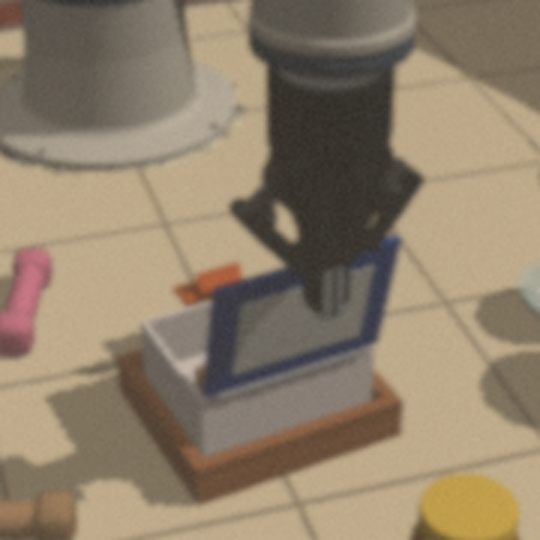

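The shut fingers stand behind the upright lid at its middle. I'll swing it forward along the arc.

```bash
python3 -m inch '[[[-12,-2,2,0,1],[-22,-4,4,0,1],[-31,-5,5,0,1],[-40,-6.5,6,0,1],[-48,-8,6,0,1],[-56,-9,5,0,1],[-56,-9,5,0,1]]]'
```

```text
t: 17.95
ee_pos: [0.595, 0.0083, 0.1722]
tool_rot: [-0.08, 0.997, -0.001, 0.001]
wrist_force: [-0.0, -0.3, 1.0]
finger_gap: 0.0002
```

```bash
python3 -m inch '[[[-9,-1.5,-2,0,1],[-18,-3,-4.5,0,1],[-27,-4.5,-8,0,1],[-35,-6,-12.5,0,1],[-43,-7,-18,0,1],[-50,-8.5,-24,0,1],[-57,-9.5,-31,0,1],[-63,-10.5,-38,0,1],[-63,-10.5,-38,0,1]]]'
```

```text
t: 19.08
ee_pos: [0.5313, -0.0022, 0.1336]
tool_rot: [-0.08, 0.997, -0.001, 0.0]
wrist_force: [0.4, -0.3, 2.0]
finger_gap: -0.0005
```

```bash
python3 -m inch '[[[-7,-1,-7,0,1],[-13,-2,-14,0,1],[-17,-2.5,-18,0,1],[-20,-3,-22,0,1],[-23,-4,-26.5,0,1],[-23,-4,-26.5,0,1]]]'
python3 -c "
from h import *
s=manip.read_camera('scene')
cv2.imwrite('pics/z6.png',cv2.resize(s[160:310,250:400],(540,540),interpolation=2))"
```

```text
t: 19.82
ee_pos: [0.5079, -0.0063, 0.1068]
tool_rot: [-0.08, 0.997, -0.001, -0.0]
wrist_force: [-1.0, -0.1, 1.3]
finger_gap: 0.0002
```

View pics/z6.png

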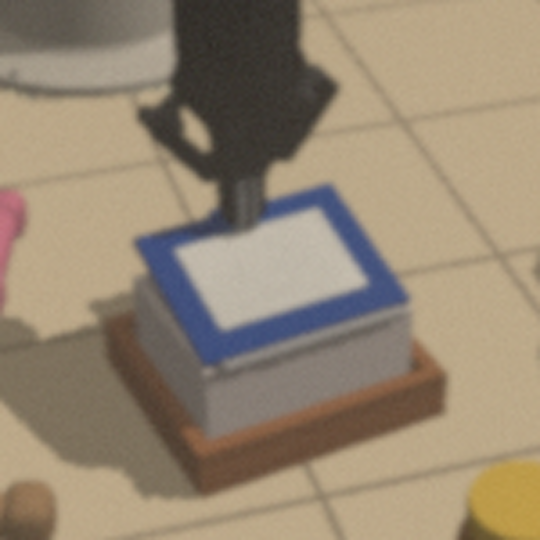

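The lid lies under the fingers near its front edge, almost down. From here it's fine steps with force checks.

```bash
python3 -m inch '[[[0,0,-2,0,1],[0,0,-4,0,1],[0,0,-6,0,1],[0,0,-6,0,1]]]'; python3 -m inch '[[[0,0,-1,0,1],[0,0,-2,0,1],[0,0,-2,0,1]]]'
```

```text
t: 20.38
ee_pos: [0.508, -0.0062, 0.1008]
tool_rot: [-0.08, 0.997, -0.001, -0.0]
wrist_force: [0.5, -0.3, 0.5]
finger_gap: -0.0002
t: 20.75
ee_pos: [0.5081, -0.0062, 0.0987]
tool_rot: [-0.08, 0.997, -0.001, -0.0]
wrist_force: [-0.6, -0.2, 2.0]
finger_gap: -0.0
```

```bash
python3 -m inch '[[[0,0,-1,0,1],[0,0,-2,0,1],[0,0,-2,0,1]]]'
```

```text
t: 21.12
ee_pos: [0.508, -0.0062, 0.0967]
tool_rot: [-0.08, 0.997, -0.001, -0.0]
wrist_force: [-0.6, -0.5, 1.0]
finger_gap: -0.0002
```

```bash
python3 -m inch '[[[0,0,-1,0,1],[0,0,-2,0,1],[0,0,-2,0,1]]]'
```

```text
t: 21.5
ee_pos: [0.508, -0.0062, 0.0946]
tool_rot: [-0.08, 0.997, -0.001, -0.0]
wrist_force: [-0.6, -0.5, 0.5]
finger_gap: -0.0002
```

```bash
python3 -m inch '[[[0,0,-1,0,1],[0,0,-2,0,1],[0,0,-2,0,1]]]'
```

```text
t: 21.88
ee_pos: [0.508, -0.0062, 0.0925]
tool_rot: [-0.08, 0.997, -0.001, -0.0]
wrist_force: [-0.4, 0.5, 1.9]
finger_gap: -0.0002
```

```bash
python3 -m inch '[[[0,0,-1,0,1],[0,0,-2,0,1],[0,0,-2,0,1]]]'
```

```text
t: 22.25
ee_pos: [0.5078, -0.0063, 0.0906]
tool_rot: [-0.08, 0.997, -0.001, -0.0]
wrist_force: [-2.4, 0.5, 5.0]
finger_gap: 0.0002
```

```bash
python3 -m inch '[[[0,0,-1,0,1],[0,0,-1,0,1]]]'
```

```text
t: 22.5
ee_pos: [0.5076, -0.0063, 0.0896]
tool_rot: [-0.08, 0.997, -0.001, -0.0]
wrist_force: [-2.1, -0.4, 6.4]
finger_gap: -0.0001
```

```bash
python3 -m inch '[[[0,0,-1,0,1],[0,0,-1,0,1]]]'
```

```text
t: 22.75
ee_pos: [0.5076, -0.0063, 0.0888]
tool_rot: [-0.08, 0.997, -0.001, -0.0]
wrist_force: [-3.1, -0.3, 8.2]
finger_gap: -0.0002
```

```bash
python3 -m inch '[[[0,0,-1,0,1],[0,0,-1,0,1]]]'
```

```text
t: 23.0
ee_pos: [0.5075, -0.0063, 0.088]
tool_rot: [-0.08, 0.997, -0.001, -0.0]
wrist_force: [-2.1, 0.4, 7.8]
finger_gap: 0.0
```

```bash
python3 -m inch '[[[0,0,-1,0,1],[0,0,-1,0,1]]]'
```

```text
t: 23.25
ee_pos: [0.5074, -0.0063, 0.0871]
tool_rot: [-0.08, 0.997, -0.001, -0.0]
wrist_force: [-2.7, -0.5, 5.7]
finger_gap: 0.0001
```

```bash
python3 -m inch '[[[0,0,-1,0,1],[0,0,-1,0,1]]]'
```

```text
t: 23.5
ee_pos: [0.5073, -0.0064, 0.0861]
tool_rot: [-0.08, 0.997, -0.001, -0.001]
wrist_force: [-2.5, 0.1, 3.9]
finger_gap: -0.0
```

```bash
python3 -m inch '[[[0,0,-1,0,1],[0,0,-1,0,1]]]'
```

```text
t: 23.75
ee_pos: [0.5073, -0.0064, 0.0851]
tool_rot: [-0.08, 0.997, -0.001, -0.001]
wrist_force: [-2.6, -0.5, 4.2]
finger_gap: 0.0002
```

```bash
python3 -m inch '[[[0,0,-1,0,1],[0,0,-1,0,1]]]'
```

```text
t: 24.0
ee_pos: [0.5073, -0.0063, 0.084]
tool_rot: [-0.08, 0.997, -0.001, -0.001]
wrist_force: [-1.6, 0.4, 0.2]
finger_gap: 0.0003
```

```bash
python3 -m inch '[[[0,0,-1,0,1],[0,0,-1,0,1]]]'
```

```text
t: 24.25
ee_pos: [0.5074, -0.0064, 0.0829]
tool_rot: [-0.08, 0.997, -0.001, -0.001]
wrist_force: [0.3, -0.1, 0.3]
finger_gap: -0.0
```

```bash
python3 -m inch '[[[0,0,-1,0,1],[0,0,-1,0,1]]]'
```

```text
t: 24.5
ee_pos: [0.5075, -0.0063, 0.0818]
tool_rot: [-0.08, 0.997, -0.001, -0.0]
wrist_force: [-0.0, -0.2, 0.8]
finger_gap: -0.0001
```

```bash
python3 -m inch '[[[0,0,-1,0,1],[0,0,-1,0,1]]]'
```

```text
t: 24.75
ee_pos: [0.5075, -0.0064, 0.0808]
tool_rot: [-0.08, 0.997, -0.001, -0.0]
wrist_force: [-0.3, -0.3, 2.0]
finger_gap: -0.0
```

```bash
python3 -m inch '[[[0,0,-1,0,1],[0,0,-1,0,1]]]'
```

```text
t: 25.0
ee_pos: [0.5075, -0.0063, 0.0799]
tool_rot: [-0.08, 0.997, -0.001, -0.0]
wrist_force: [-2.1, 0.6, 6.6]
finger_gap: 0.0002
```

The force peaked at 8 N, dropped to zero, then rose again toward the stop, which looks like the click. I'll lift off and look.

```bash
python3 -m inch '[[[0,0,1,0,1],[0,0,3,0,1],[0,0,6,0,1],[0,0,12,0,1],[0,0,20,0,1],[0,0,20,0,1],[0,0,20,0,1]]]'
python3 -c "
from h import *
s=manip.read_camera('scene')
cv2.imwrite('pics/z7.png',cv2.resize(s[160:310,250:400],(540,540),interpolation=2))"
```

```text
t: 25.88
ee_pos: [0.5075, -0.0063, 0.0999]
tool_rot: [-0.08, 0.997, -0.001, -0.0]
wrist_force: [-0.4, 0.3, 0.8]
finger_gap: 0.0005
```

View pics/z7.png

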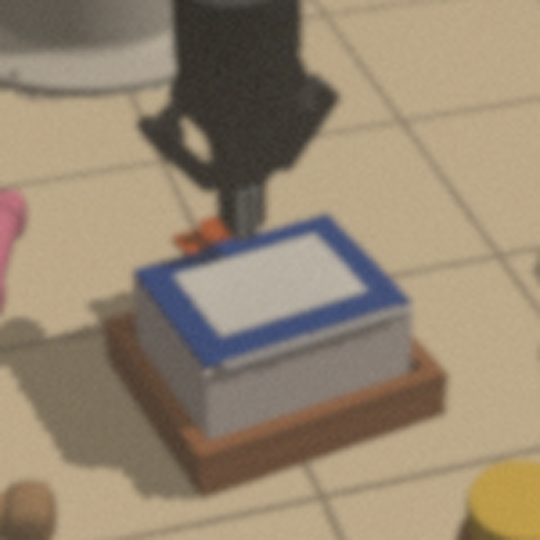

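The lid stays flat and shut with the finger 20 mm clear, so the latch holds. I'll back away and do a last check.

```bash
python3 -m inch '[[[0,0,40,0,1],[0,0,90,0,1],[0,0,140,0,1],[-30,50,150,0,1],[-60,110,150,0,1],[-90,170,150,0,1],[-110,220,150,0,1],[-130,260,150,0,1],[-130,300,150,0,1],[-130,300,150,0,1],[-130,300,150,0,1],[-130,300,150,0,1]]]'
python3 -c "
from h import *
s=manip.read_camera('scene');t=manip.read_camera('top')
for n in ('dish','jug','bowl_blue','jar','bowl_white'): print(n,[np.round(r['position'],1).tolist() for r in manip.landmark_of('top',n)][:1])
o=np.zeros((400,800,3),np.uint8)
o[:,:400]=cv2.resize(t[100:380,100:540],(400,255)).repeat(1,0)[:400] if 0 else cv2.resize(t[160:300,260:400],(400,400),interpolation=2)
o[:,400:]=cv2.resize(s[100:400,100:400],(400,400))
cv2.imwrite('pics/z8.png',o)"
```

```text
t: 27.42
ee_pos: [0.3775, 0.2928, 0.2497]
tool_rot: [-0.08, 0.997, -0.001, -0.001]
wrist_force: [0.5, 0.4, 0.3]
finger_gap: -0.0
dish [[212.2, 238.8]]
jug [[165.1, 182.8]]
bowl_blue [[127.6, 317.9]]
jar [[306.3, 131.4]]
bowl_white [[501.6, 195.8]]
```

View pics/z8.png

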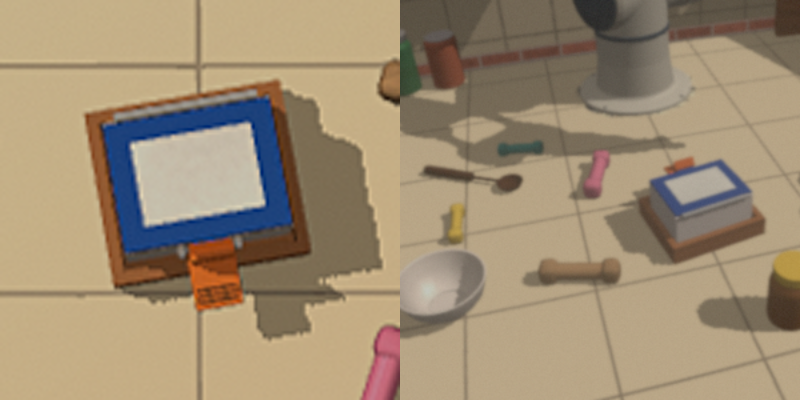

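The lid is shut under the hook just as at the start, the small pestle is gone from the counter, and everything else is where it was. I'm handing in.

```bash
python3 -c "
from plant import manip
print(manip.close_job())"
```

```text
the job is handed in; nothing more can be done
None
```

The job is done and handed in at about 27.5 s of the 72 s. I pressed the orange latch and the lid popped fully open. I then laid the smaller brown pestle inside and pushed the lid down until the latch caught it.

- **Forces:** The latch pad took about 5 N. The lid peaked at about 8 N on the hook's ramp, then dropped to zero at the click. I pushed on until it read about 6.6 N at the stop. These are readings at the end of each move, so brief peaks in between were not seen.
- **Grasp:** The wrist showed about 12 N upward while the fingers closed on the pestle, and the opening read 17.6 mm on the 20 mm handle. The pestle stayed centred and level when lifted.
- **Last checks:** With the arm well clear, the lid stays flat under the hook in both camera views. The dish, jug, jar and both bowls are within about 3 pixels of where they started. By eye, the spoon and the look-alikes have not moved. I saw the pestle inside before shutting the lid, and it is gone from the counter.
- **Disagreements:** None of the last checks failed. The caddy sat about 5 mm lower than nominal. Early position estimates for the caddy differed by several millimetres between cameras and methods, so I felt for the latch and lid heights.

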